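Take down the pressing stack and lay the repaired panel piece to dry

ROBOT

A 6-joint arm with a two-finger parallel gripper is mounted at the origin on the work surface. World frame = base frame: x ahead of the robot, y to its left, z up, the work surface at z = 0. Lengths are in m, angles in rad, forces in N, time in s.
With the tool pointing down it reaches from about 0.25 to 0.775 m from the base axis. Payload 4 kg.
Tool frame: the origin (TCP) lies midway between the tips of the shut fingers; the grasp point (between the pads) lies 19 mm behind it; z points along the fingers, y is the line along which they close (so a half turn about z gives the same grasp; the last joint's range is limited). The gripper opens to 85 mm and grips with 20 to 120 N. Pads are 22 mm wide; open, the fingers measure 114 mm over their backs; the gripper's body (76 mm by 85 mm) begins 54 mm behind the grasp point. The pads swing forward as they close: fully open they stand 13 mm farther back than shut.
Start: joints at [-1.349, 0.087, 1.371, -0, 1.684, -0.103], TCP at [0.176, -0.521, 0.231] pointing down, gripper open.
Joint ranges: [-3.1, 3.1], [-0.76, 2.03], [0.27, 2.55], [-1.08, 4.22], [0.17, 2.65], [-2.57, 2.57]. Speed limits (rad/s): [2.79, 2.79, 3.14, 3.14, 3.14, 3.14].

INTERFACE

Orientations are given as [roll, pitch, yaw] about the fixed x, y, z axes, in that order (R = Rz(yaw) Ry(pitch) Rx(roll)).
In Python, from rig import observe, capture, close_job gives the robot as it stands.
- The arm moves only by the tool arm_command, never from a script. Its arguments are lists of equal length, an entry for each row: "xyz": the shift along the tool's x, y, z in units of 30 mm (1.0 is 30 mm), a list of three; "delta_rot": the turn, a rotation vector about the tool's x, y, z in units of 5 degrees (1.0 is 5 degrees), a list of three. In form: {"xyz": [[x, y, z], ...], "delta_rot": [[ax, ay, az], ...]}. A call has 1 to 20 rows; each row shifts and turns the commanded pose from where the row before left it, along the tool's axes as they then stand; what a row does not reach is not made up. A row lasts 1/10 s, in which the tool goes at most 50 mm and 8.59 degrees, less where a joint would pass 70% of its speed; a pose out of reach is approached as far as the arm can. A call is refused whole if a number of a shift passes 1 or a number of a turn 1, either way. A call with a gripper value outside its range is refused whole. "fingers" is the opening, from 0 (shut) to 1 (fully open), set as the call begins (left out, the last holds). The fingers move at their own pace and stop on an object; "squeeze" is the grip in N (left out, the last holds). Time passes only in rows, so rows that do not move let the fingers close. It gives the time, the measured TCP pose, the force, the opening and the grip force at its end, in the units of the state.
- observe(): the state, without advancing time (a new reading comes with each control period).
- capture(name): name is "side" or "top"; returns a dict with "color" (420x560x3 uint8, red, green, blue), "K" (3x3 intrinsics, pixels), "origin" and "rotation" of the camera in the world. Camera axes: x right, y down, z forward; pixel columns grow to the right and rows downward; lengths in m; the calibration is good to about 2 mm. A picture is of the moment at which its call begins. There is no depth.
- close_job(): hands the job in; it is judged then, once.
The state is a dict: "clock": time; "joint_pos": joint angles; "qd": joint speeds; "joint_torque": joint torques, N m; "position": TCP position; "eef_rot": TCP orientation; "wrist_force": force on the tool from outside, world axes, zero at the start; "wrist_torque": the same for the moment, N m; "opening": finger opening in m; "gripper_force": force on a finger pad.
Only numpy, scipy, OpenCV 4.12 (cv2) and the standard library are available. Lean on these libraries where they do the work, as an engineer would, in place of code of your own. Each camera call takes 0.05 s, during which the arm holds its last target. There are 200 camera calls.

TASK

The glue has set: take the pressing stack apart from the top down, one thing at a time, without shifting what still lies below. Set each thing down gently, without dropping it, in its own place: the knobbed round weight inside the rim of the round stand, the steel bar between the stops of the short cradle, the pale wooden block between the stops of the longer cradle, and last the repaired panel piece between the stops of the slatted drying rack, each flat, square and centred. Let go of everything and leave the little amber jar standing where it is.

Things in the scene. Friction and masses are not known exactly. Their poses are not given: they have to be found in the camera images.
- weight: Top of the stack: round dark steel weight, upright, 38 mm diameter and 34 mm high, with a brass knob 20 mm diameter and 22 mm high on its top (56 mm high in all), about 0.33 kg. Grasp it by the knob. Loose, stands on the bar. Origin at the centre of its underside, z up along its axis. Goes onto weight_stand.
- bar: Second from the top: plain bright steel bar, 78 x 42 x 20 mm (x, y, z), about 0.5 kg, lies flat on the caul (the stack is centred within 3 mm and 0.07 rad from one to the next). Loose. Origin at the centre of its underside, z up; x along its length, y across its width (grasp across the width). Goes onto bar_cradle.
- caul: Third from the top: pale wooden pressing block, 108 x 52 x 18 mm (x, y, z), about 80 g, lies flat on the fragment. Loose. Origin at the centre of its underside, z up; x along its length, y across its width (grasp across the width). Goes onto caul_cradle.
- fragment: Bottom of the stack: repaired panel piece, dark wood with gilt and red bands at the ends, 140 x 60 x 14 mm (x, y, z), about 100 g, lies flat on a fixed cork pad 6 mm thick (165 x 85 mm). Loose. Origin at the centre of its underside, z up; x along its length, y across its width (grasp across the width). Goes onto drying_rack.
- weight_stand: Place of the weight: flat round plywood disc, 92 mm diameter, 8 mm thick, with a raised darker rim round its edge, 11 mm broad and 5 mm high (inside the rim 68 mm diameter). Fixed, never moves. Origin at the centre of its underside on the table, z up; the weight's underside comes to z = 8 mm.
- bar_cradle: Place of the bar: the shorter plywood cradle, a flat board 110 x 62 mm, 10 mm thick, with a stop 6 mm thick and 10 mm high across each short end (98 mm clear between the stops), long sides open. Fixed. Origin at the centre of its underside on the table, z up, x from stop to stop. The bar's underside comes to z = 10 mm, its length along the cradle's x (either way round).
- caul_cradle: Place of the caul: the longer plywood cradle, a flat board 140 x 72 mm, 10 mm thick, with a stop 6 mm thick and 10 mm high across each short end (128 mm clear between the stops), long sides open. Fixed. Origin at the centre of its underside on the table, z up, x from stop to stop. The caul's underside comes to z = 10 mm, its length along the cradle's x (either way round).
- drying_rack: Place of the fragment: slatted rack, 172 x 80 mm, seven slats, tops at z = 16 mm, with a stop 6 mm thick rising 10 mm above the slats across each short end (160 mm clear between the stops), long sides open. Fixed. Origin at the centre of its underside on the table, z up, x from stop to stop. The fragment's underside comes to z = 16 mm, its length along the rack's x (either way round).
- jar: Small closed amber glass jar with a black cap, 52 mm diameter, 65 mm high, standing loose on the table among the things; to be left alone. Origin at the centre of its underside. A white cup 45 mm high and about as wide stands on the other side; near the places nothing else but the stack is over 70 mm high (a drawer cabinet, 130 mm, lies beyond y = 0.53, a flask, 200 mm, beyond y = -0.59).
Not all that is in view belongs to the job. What is shaped like the caul but pink or turquoise is not meant.

How it is judged:
On the way, in this order (a step that is already met when the one before it is completed fails the run):
1. the weight stands released inside the rim of its stand, the bar not shifted (30 mm) (horizontal distance between weight and weight_stand below 0.016 m and z of weight in the frame of weight_stand between 0.004 and 0.012 m and angle between weight's own z axis and vertical below 0.1 rad and linear speed of weight below 0.02 m/s and contact force between the fingers and weight below 0.2 N and distance of bar from where it was at the start of the episode below 0.03 m), for 0.2 s.
2. the bar lies released in its cradle, the caul not shifted (30 mm) (x of bar in the frame of bar_cradle between -0.012 and 0.012 m and y of bar in the frame of bar_cradle between -0.013 and 0.013 m and angle between the x axis of bar and the x axis of bar_cradle, either way round below 0.22 rad and z of bar in the frame of bar_cradle between 0.006 and 0.014 m and angle between bar's own z axis and vertical below 0.1 rad and linear speed of bar below 0.02 m/s and contact force between the fingers and bar below 0.2 N and distance of caul from where it was at the start of the episode below 0.03 m), for 0.2 s.
3. the caul lies released in its cradle, the fragment not shifted (30 mm) (x of caul in the frame of caul_cradle between -0.012 and 0.012 m and y of caul in the frame of caul_cradle between -0.013 and 0.013 m and angle between the x axis of caul and the x axis of caul_cradle, either way round below 0.22 rad and z of caul in the frame of caul_cradle between 0.006 and 0.014 m and angle between caul's own z axis and vertical below 0.1 rad and linear speed of caul below 0.02 m/s and contact force between the fingers and caul below 0.2 N and distance of fragment from where it was at the start of the episode below 0.03 m), for 0.2 s.
4. the fragment lies released on the drying rack (x of fragment in the frame of drying_rack between -0.012 and 0.012 m and y of fragment in the frame of drying_rack between -0.013 and 0.013 m and angle between the x axis of fragment and the x axis of drying_rack, either way round below 0.22 rad and z of fragment in the frame of drying_rack between 0.012 and 0.02 m and angle between fragment's own z axis and vertical below 0.1 rad and linear speed of fragment below 0.02 m/s and contact force between the fingers and fragment below 0.2 N), for 0.2 s.
At the end, for the whole second after the job is handed in: Weight upright on its stand within 16 mm of the centre; bar, caul and fragment each flat on its own place, within 12 mm of the centre along it, 13 mm across it and 0.22 rad of square; all within 4 mm of resting height, released and at rest (all of step 4 and horizontal distance between weight and weight_stand below 0.016 m and z of weight in the frame of weight_stand between 0.004 and 0.012 m and angle between each of weight, bar, caul's own z axis and vertical below 0.1 rad and linear speed of each of weight, bar, caul below 0.02 m/s and contact force between the fingers and weight below 0.2 N and x of bar in the frame of bar_cradle between -0.012 and 0.012 m and y of bar in the frame of bar_cradle between -0.013 and 0.013 m and angle between the x axis of bar and the x axis of bar_cradle, either way round below 0.22 rad and z of bar in the frame of bar_cradle between 0.006 and 0.014 m and contact force between the fingers and bar below 0.2 N and x of caul in the frame of caul_cradle between -0.012 and 0.012 m and y of caul in the frame of caul_cradle between -0.013 and 0.013 m and angle between the x axis of caul and the x axis of caul_cradle, either way round below 0.22 rad and z of caul in the frame of caul_cradle between 0.006 and 0.014 m and contact force between the fingers and caul below 0.2 N); the robot touches nothing.
It fails at once if the jar is pushed more than 30 mm or tipped (distance of jar from where it was at the start of the episode above 0.03 m or angle between jar's own z axis and vertical above 0.5 rad).
It fails at once if a thing is dropped (moves faster than 0.5 m/s while not held, a fall of about 13 mm) ((linear speed of weight above 0.5 m/s and contact force between each of the arm, the fingers and weight below 0.05 N) or (linear speed of bar above 0.5 m/s and contact force between each of the arm, the fingers and bar below 0.05 N) or (linear speed of caul above 0.5 m/s and contact force between each of the arm, the fingers and caul below 0.05 N) or (linear speed of fragment above 0.5 m/s and contact force between each of the arm, the fingers and fragment below 0.05 N)).
It also fails if it takes over 128 s, if anything falls off the work surface, if the arm or the gripper's body presses on something with over 40 N, if the wrist force passes 120 N, or if a joint passes its speed limit or range.

## Working session

There is one attempt and no reset: what is moved stays moved. The work goes in short steps, Python scripts to look and compute and a tool call to move; the robot and the scene stay as the last step left them, time stands still between calls to the robot, and variables do not carry over. Pictures are saved under pics/ and viewed, at most 14 in all, crops included, and the job is handed in when it is done.

Besides the shell and the picture viewer there is one more tool, called after "Call:" as name(argument=value, ...) on one line, values as JSON. arm_command: Moves the arm, as the interface text tells. Its arguments: {"type":"object","properties":{"xyz":{"type":"array"},"delta_rot":{"type":"array"},"fingers":{"type":"number"},"squeeze":{"type":"number"}},"required":["xyz","delta_rot"]}

```bash
mkdir -p pics; cat > h.py <<'E'
import numpy as np, cv2
from rig import observe, capture
def snap(cam,fn):
    d=capture(cam); cv2.imwrite('pics/'+fn+'.png',d['color'][:,:,::-1]); np.savez('pics/'+fn+'.npz',**d); return d
def load(fn): return dict(np.load('pics/'+fn+'.npz'))
def plane(d,uv,z):
    uv=np.atleast_2d(np.asarray(uv,float)); r=np.c_[uv,np.ones(len(uv))]@np.linalg.inv(d['K']).T@d['rotation'].T
    o=d['origin']; return o+r*((z-o[2])/r[:,2])[:,None]
def proj(d,p):
    c=(np.atleast_2d(p)-d['origin'])@d['rotation']; q=c@d['K'].T; return q[:,:2]/q[:,2:]
def tri(d1,u1,d2,u2):
    A=[];b=[]
    M=np.zeros((3,3));v=np.zeros(3);R=[]
    for d,u in((d1,u1),(d2,u2)):
        r=d['rotation']@np.linalg.inv(d['K'])@np.r_[u,1.]; r/=np.linalg.norm(r); P=np.eye(3)-np.outer(r,r); M+=P; v+=P@d['origin']; R.append((P,d['origin']))
    x=np.linalg.solve(M,v); return x,[np.linalg.norm(P@(x-o)) for P,o in R]
E
python3 - <<'E'
from h import *
for c in('side','top'):
    d=snap(c,c+'0'); print(c,d['origin'],d['rotation'].round(3).tolist(),d['K'].round(1).tolist())
print(observe())
E
```

```text
side [-0.16646139  0.59586226  0.61608601] [-2.15, 0.01, -2.351] [[428.4, 0.0, 280.0], [0.0, 428.4, 212.4], [0.0, 0.0, 1.0]]
top [ 0.31108675 -0.00565788  1.35724309] [-3.04, 0.009, -1.585] [[432.8, 0.0, 277.9], [0.0, 432.8, 203.2], [0.0, 0.0, 1.0]]
{'clock': 0.1, 'joint_pos': array([-1.34907919e+00,  8.79268996e-02,  1.37213291e+00, -5.48248285e-06,
        1.68362576e+00, -1.03120211e-01]), 'qd': array([-0.00058057, -0.00213512, -0.0036923 ,  0.0005295 , -0.00140209,
        0.00044031]), 'joint_torque': array([ 3.04218447e-03, -3.53016150e+01, -3.14221358e+01, -2.00396994e-04,
        7.88333447e-03,  1.44269825e-05]), 'position': array([ 0.17541632, -0.52078896,  0.23021604]), 'eef_rot': array([-3.13951029e+00, -2.10020289e-04,  3.24836516e-01]), 'wrist_force': array([-0.28580774,  0.02291734,  0.54893317]), 'wrist_torque': array([ 0.03497472, -0.03312889, -0.02354875]), 'gripper_force': 0.0, 'opening': 0.08543418622253295}
```

```bash
sed -i "s/^def load.*/def load(fn): return dict(np.load('pics\/'+fn+'.npz'))/; s/d=capture(cam);/d=capture(cam); d['rotation']=Rot.from_euler('xyz',d['rotation']).as_matrix();/; 1a from scipy.spatial.transform import Rotation as Rot" h.py
python3 - <<'E'
from h import *
for c in('side','top'):
    d=load(c+'0'); d['rotation']=Rot.from_euler('xyz',d['rotation']).as_matrix(); np.savez('pics/'+c+'0.npz',**d); print(d['rotation'].round(2), proj(d,[[.4,0,0]]))
E
```

```text
[[-0.7  -0.38  0.6 ]
 [-0.71  0.39 -0.58]
 [-0.01 -0.84 -0.55]] [[293.03344216 239.89662792]]
[[-0.01 -0.99  0.1 ]
 [-1.    0.01  0.01]
 [-0.01 -0.1  -0.99]] [[279.55050991 218.82571552]]
```

View pics/side0.png

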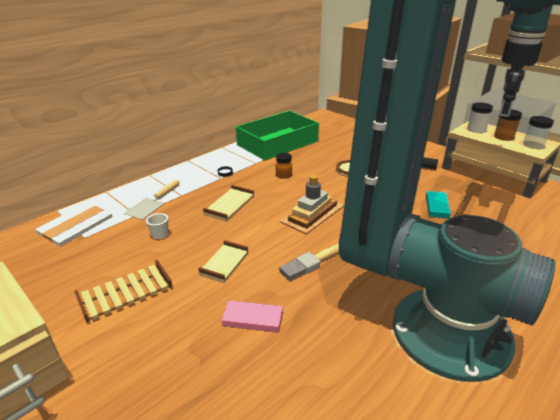

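View pics/top0.png

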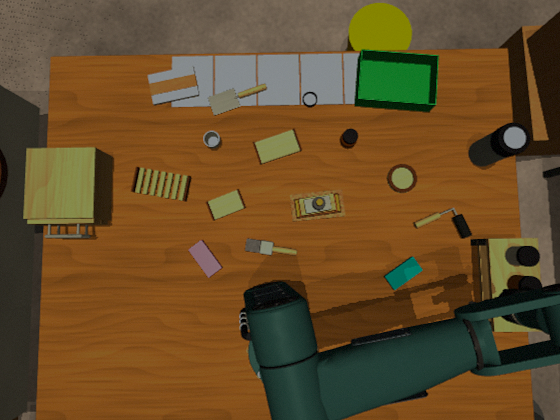

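```bash
python3 - <<'E'
from h import *
t=cv2.imread('pics/top0.png')[115:235,120:430]; s=cv2.imread('pics/side0.png')[150:325,70:380]
t=cv2.resize(t,None,fx=2.58,fy=2.58,interpolation=cv2.INTER_CUBIC)[:,:800]
s=cv2.resize(s[:110],None,fx=2.58,fy=2.58,interpolation=cv2.INTER_CUBIC)[:,:800]
o=np.vstack([t,s])[:600]; cv2.imwrite('pics/crop1.png',o); print(t.shape,o.shape)
E
```

```text
(310, 800, 3) (594, 800, 3)
```

View pics/crop1.png

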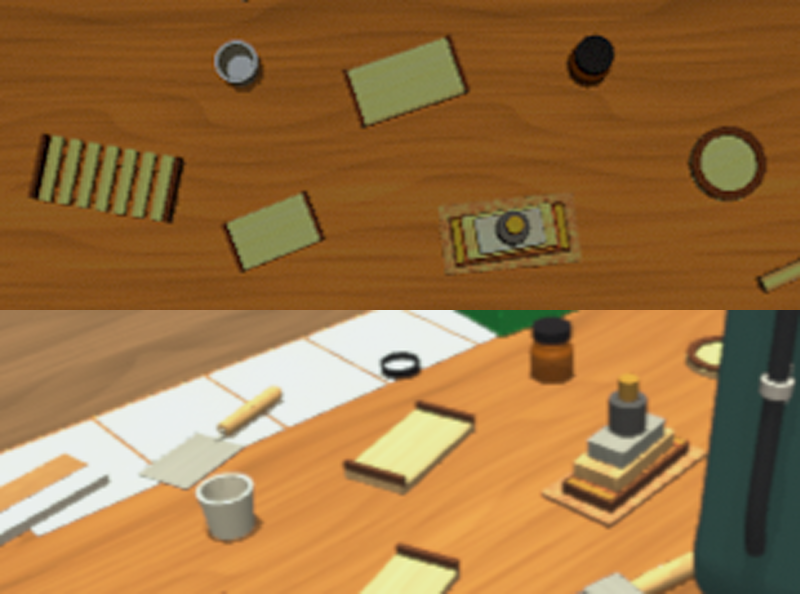

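```bash
cat > m.py <<'E'
from h import *
def blobs(d,box,lo,hi,amin=15):
    x0,y0,x1,y1=box; up=4
    im=cv2.resize(d['color'][y0:y1,x0:x1],None,fx=up,fy=up,interpolation=cv2.INTER_CUBIC)
    m=cv2.inRange(cv2.cvtColor(im,cv2.COLOR_RGB2HSV),lo,hi)
    cs,_=cv2.findContours(m,cv2.RETR_EXTERNAL,cv2.CHAIN_APPROX_NONE)
    f=lambda p:(np.asarray(p,float)+.5)/up-.5+[x0,y0]
    return [f(c[:,0]) for c in cs if cv2.contourArea(c)>amin*up*up]
def rect(P):
    P=np.asarray(P)[:,:2]; (c,s,a)=cv2.minAreaRect((P*1000).astype(np.float32))
    if s[0]<s[1]: s=s[::-1]; a+=90
    a=(a+90)%180-90
    return np.array(c)/1000,np.array(s).round(1),round(np.radians(a),3)
E
python3 - <<'E'
from m import *
t=load('top0');s=load('side0')
import colorsys
def hsv(d,u,v): return cv2.cvtColor(d['color'][v:v+1,u:u+1],cv2.COLOR_RGB2HSV)[0,0].tolist()
print('top',[hsv(t,*p) for p in((402,179),(226,205),(277,146),(319,201),(306,206),(250,120),(350,180),(176,186))])
print('side',[hsv(s,*p) for p in((225,262),(230,203),(314,180),(313,190),(305,199),(180,200),(300,170))])
E
```

```text
top [[32, 110, 139], [32, 112, 139], [33, 107, 138], [24, 203, 136], [38, 32, 144], [15, 203, 122], [14, 199, 131], [33, 118, 145]]
side [[29, 86, 235], [29, 85, 235], [19, 171, 116], [30, 13, 57], [28, 32, 208], [15, 172, 221], [15, 174, 216]]
```

```bash
cat > a.py <<'E'
from m import *
t=load('top0');s=load('side0')
lo,hi=(25,60,90),(40,160,255)
for n,b,z in(('stand',(380,160,425,200),.008),('bar',(200,185,250,225),.01),('caul',(248,125,305,168),.01)):
    for c in blobs(t,b,lo,hi,100): print(n,rect(plane(t,c,z)))
c=[q for q in blobs(t,(125,160,196,205),lo,hi,20)]
print('rack',len(c),rect(plane(t,np.vstack(c),.016)))
for q in c: print('  slat',rect(plane(t,q,.016)))
for n,b,z in(('bar',(195,235,255,285),.01),('caul',(200,180,260,222),.01)):
    for c in blobs(s,b,(24,50,150),(36,130,255),100): print('side',n,rect(plane(s,c,z)))
# corresponding features: knob, jar
for d,b in((t,(305,190,330,215)),(s,(300,170,330,192))):
    for q in blobs(d,b,(17,130,60),(28,255,255),5): print('knob',q.mean(0),q.min(0),q.max(0),plane(d,q.mean(0)[None],.114))
E
python3 a.py
```

```text
stand (array([ 0.52351605, -0.38733447]), array([66.9, 65.9]), np.float64(-0.041))
bar (array([0.44714914, 0.16880759]), array([98.9, 61.7]), np.float64(-1.203))
caul (array([0.63061462, 0.00483688]), array([129.3,  72. ]), np.float64(-1.26))
rack 7 (array([0.51495349, 0.37084311]), array([153.1,  79.7]), np.float64(1.381))
  slat (array([0.50190988, 0.30244284]), array([79.6, 13.8]), np.float64(-0.189))
  slat (array([0.5064075 , 0.32557297]), array([79.1, 14.2]), np.float64(-0.194))
  slat (array([0.51057797, 0.34829376]), array([79.7, 14.3]), np.float64(-0.186))
  slat (array([0.51495874, 0.37034644]), array([79.6, 13.9]), np.float64(-0.197))
  slat (array([0.51902917, 0.39292764]), array([79. , 13.6]), np.float64(-0.194))
  slat (array([0.52386768, 0.41554233]), array([78.9, 13.4]), np.float64(-0.187))
  slat (array([0.52814423, 0.43860013]), array([79. , 14.6]), np.float64(-0.184))
side bar (array([0.44808133, 0.16908963]), array([96.9, 63.6]), np.float64(-1.204))
side caul (array([0.63320819, 0.0031108 ]), array([121.8,  72.9]), np.float64(-1.267))
knob [315.57908163 212.52295918] [309.875 210.875] [321.125 213.625] [[ 0.40918279 -0.10446166  0.114     ]]
knob [325.84325397 210.67261905] [322.125 209.875] [329.375 211.625] [[ 0.41408911 -0.13411826  0.114     ]]
knob [319.153125 201.73125 ] [315.375 198.125] [322.875 205.375] [[ 0.44026376 -0.11548356  0.114     ]]
knob [316.775 193.966] [304.625 190.125] [329.375 197.875] [[ 0.4629402  -0.10914856  0.114     ]]
knob [313.11458333 179.10208333] [309.125 173.875] [317.125 184.875] [[ 0.43057463 -0.10102316  0.114     ]]
```

```bash
cat > b.py <<'E'
from m import *
t=load('top0');s=load('side0')
print('knob',tri(t,(319.15,201.73),s,(313.1,176.4)))
def cc(d,b,lo,hi):
    c=max(blobs(d,b,lo,hi,100),key=len); r=cv2.boxPoints(cv2.minAreaRect(c.astype(np.float32))); 
    M=cv2.moments(c.astype(np.float32)); return (M['m10']/M['m00'],M['m01']/M['m00'])
lt=((25,60,90),(40,160,255)); ls=((24,50,150),(36,130,255))
for n,a,b in(('bar',(200,185,250,225),(195,235,255,285)),('caul',(248,125,305,168),(200,180,260,222))):
    print(n,tri(t,cc(t,a,*lt),s,cc(s,b,*ls)))
# rack: pale slat centroid in both
f=lambda d,b,l: np.vstack([q.mean(0) for q in blobs(d,b,*l,15)])
a=f(t,(125,160,196,205),lt);b=f(s,(75,260,172,318),ls);print(len(a),len(b));print('rack',tri(t,a.mean(0),s,b.mean(0)))
# stack top: bar grey, gilt
for q in blobs(t,(290,190,345,220),(25,0,120),(60,60,255),10): print('bar top',rect(plane(t,q,.058)))
for q in blobs(t,(340,125,362,150),(0,0,0),(180,255,45),10): print('jar',plane(t,q.mean(0)[None],.065))
E
python3 b.py
```

```text
knob (array([ 0.4413613 , -0.11493142,  0.11190818]), [np.float64(0.0011390236924140823), np.float64(0.001139023692414099)])
bar (array([0.44689995, 0.16861821, 0.01086505]), [np.float64(4.693232498923548e-05), np.float64(4.6932324989252825e-05)])
caul (array([0.63042027, 0.00481434, 0.01114208]), [np.float64(0.00036596626111741834), np.float64(0.0003659662611174739)])
7 7
rack (array([0.51634244, 0.37235781, 0.01278743]), [np.float64(0.0014542954608905885), np.float64(0.0014542954608906227)])
bar top (array([ 0.43522318, -0.09321339]), array([41.8, 33. ]), np.float64(0.183))
bar top (array([ 0.4436792 , -0.14156523]), array([41.1, 23.7]), np.float64(0.11))
jar [[ 0.6168784  -0.20618065  0.065     ]]
jar [[ 0.64418708 -0.217483    0.065     ]]
```

Call:
arm_command(xyz=[[0.91,-0.71,0],[0.91,-0.71,0],[0.91,-0.71,0],[0.91,-0.71,0],[0.91,-0.71,0],[0.91,-0.71,0],[0.91,-0.71,0],[0.91,-0.71,0],[0.91,-0.71,0],[0.91,-0.71,0],[0.91,-0.71,0],[0.91,-0.71,0],[0.91,-0.71,0],[0.91,-0.71,0],[0,0,0],[0,0,0]], delta_rot=[[0,0,0],[0,0,0],[0,0,0],[0,0,0],[0,0,0],[0,0,0],[0,0,0],[0,0,0],[0,0,0],[0,0,0],[0,0,0],[0,0,0],[0,0,0],[0,0,0],[0,0,0],[0,0,0]], fingers=1, squeeze=60)

```text
clock: 1.7
position: [0.4424, -0.1162, 0.2307]
eef_rot: [-3.141, 0.001, 0.327]
wrist_force: [-0.2, -0.9, 1.0]
opening: 0.0853
gripper_force: 0.0
```

Call:
arm_command(xyz=[[0,0,0],[0,0,0],[0,0,0],[0,0,0],[0,0,0],[0,0,0],[0,0,0],[0,0,0],[0,0,0],[0,0,0],[0,0,0],[0,0,0],[0,0,0],[0,0,0],[0,0,0],[0,0,0],[0,0,0]], delta_rot=[[0,0,-1],[0,0,-1],[0,0,-1],[0,0,-1],[0,0,-1],[0,0,-1],[0,0,-1],[0,0,-1],[0,0,-1],[0,0,-1],[0,0,-1],[0,0,-1],[0,0,-1],[0,0,-1],[0,0,-1],[0,0,-1],[0,0,0]])

```text
clock: 3.4
position: [0.4419, -0.1178, 0.2311]
eef_rot: [-3.141, 0.0, 1.719]
wrist_force: [-0.1, 0.2, 1.2]
opening: 0.0851
gripper_force: 0.0
```

```bash
cat > plan.py <<'E'
from h import *
import sys
x,y,z,yaw=map(float,sys.argv[1:5])
o=observe(); R=Rot.from_euler('xyz',o['eef_rot']).as_matrix(); c=o['eef_rot'][2]
dy=(yaw-c+np.pi/2)%np.pi-np.pi/2
R2=Rot.from_euler('z',dy).as_matrix()@R
d=np.array([x,y,z])-o['position']
print('clock',o['clock'],'pos',o['position'].round(4),'rpy',o['eef_rot'].round(4),'open',round(o['opening'],4),'F',o['wrist_force'].round(1),'g',round(o['gripper_force'],1))
print('rot z units',round(-np.degrees(dy)/5,2),'| shift before rot',(R.T@d/.03).round(2),'| after rot',(R2.T@d/.03).round(2))
E
python3 plan.py 0.441 -0.115 0.096 1.72; python3 -c "
from m import *
snap('side','side1');snap('top','top1')"
```

```text
clock 3.4 pos [ 0.4419 -0.1178  0.2311] rpy [-3.1410e+00  3.0000e-04  1.7187e+00] open 0.0851 F [-0.1  0.2  1.2] g 0.0
rot z units -0.01 | shift before rot [ 0.1  -0.01  4.5 ] | after rot [ 0.1  -0.01  4.5 ]
```

View pics/side1.png

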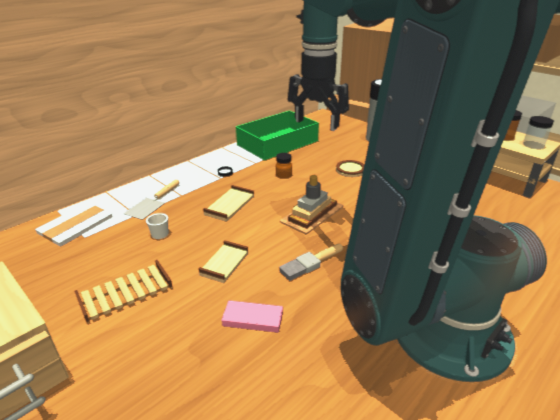

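Call:
arm_command(xyz=[[0.1,0,0.6],[0,0,0.6],[0,0,0.6],[0,0,0.6],[0,0,0.6],[0,0,0.5],[0,0,0.4],[0,0,0.3],[0,0,0.2],[0,0,0.1],[0,0,0],[0,0,0]], delta_rot=[[0,0,0],[0,0,0],[0,0,0],[0,0,0],[0,0,0],[0,0,0],[0,0,0],[0,0,0],[0,0,0],[0,0,0],[0,0,0],[0,0,0]])

```text
clock: 4.7
position: [0.4425, -0.1139, 0.0969]
eef_rot: [3.141, 0.001, 1.721]
wrist_force: [-0.9, -0.1, -0.2]
opening: 0.0857
gripper_force: 0.0
```

Call:
arm_command(xyz=[[0,0,0],[0,0,0],[0,0,0],[0,0,0],[0,0,0],[0,0,0],[0,0,0],[0,0,0],[0,0,0],[0,0,0]], delta_rot=[[0,0,0],[0,0,0],[0,0,0],[0,0,0],[0,0,0],[0,0,0],[0,0,0],[0,0,0],[0,0,0],[0,0,0]], fingers=0, squeeze=50)

```text
clock: 5.7
position: [0.4421, -0.1138, 0.0966]
eef_rot: [-3.142, 0.0, 1.721]
wrist_force: [-2.0, -0.3, 3.3]
opening: 0.0178
gripper_force: 49.1
```

```bash
python3 plan.py 0.441 -0.115 0.2 1.72; python3 -c "
from m import *
d=snap('side','side2');cv2.imwrite('pics/c2.png',cv2.resize(d['color'][130:250,240:400,::-1],None,fx=4,fy=4,interpolation=cv2.INTER_CUBIC))"
```

```text
clock 5.7 pos [ 0.4421 -0.1138  0.0966] rpy [-3.1415e+00  3.0000e-04  1.7210e+00] open 0.0178 F [-2.  -0.3  3.3] g 49.1
rot z units 0.01 | shift before rot [-0.03 -0.04 -3.45] | after rot [-0.03 -0.04 -3.45]
```

View pics/c2.png

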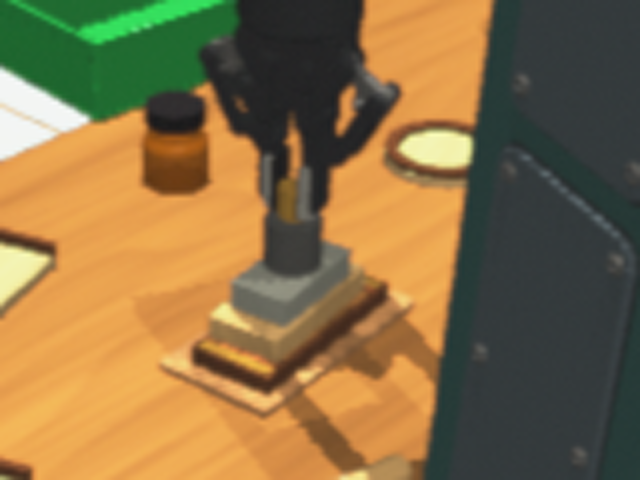

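Call:
arm_command(xyz=[[0,0,-0.1],[0,0,-0.2],[0,0,-0.4],[0,0,-0.6],[0,0,-0.6],[0,0,-0.4],[0,0,-0.2],[0,0,0]], delta_rot=[[0,0,0],[0,0,0],[0,0,0],[0,0,0],[0,0,0],[0,0,0],[0,0,0],[0,0,0]])

```text
clock: 6.55
position: [0.4427, -0.1139, 0.1723]
eef_rot: [3.14, 0.001, 1.721]
wrist_force: [-0.1, 0.4, -3.0]
opening: 0.0178
gripper_force: 49.0
```

```bash
python3 plan.py 0.5235 -0.386 0.06 1.72
```

```text
clock 6.55 pos [ 0.4427 -0.1139  0.1723] rpy [3.1398e+00 1.1000e-03 1.7211e+00] open 0.0178 F [-0.1  0.4 -3. ] g 49.0
rot z units 0.01 | shift before rot [-9.37  1.3   3.76] | after rot [-9.37  1.31  3.76]
```

Call:
arm_command(xyz=[[-0.3,0.1,0],[-0.6,0.1,0],[-0.8,0.1,0],[-0.8,0.1,0],[-0.8,0.1,0],[-0.8,0.1,0],[-0.8,0.1,0],[-0.8,0.1,0],[-0.8,0.1,0],[-0.8,0.1,0],[-0.8,0.1,0],[-0.7,0.1,0],[-0.4,0.1,0],[-0.17,0,0],[0,0,0],[0,0,0]], delta_rot=[[0,0,0],[0,0,0],[0,0,0],[0,0,0],[0,0,0],[0,0,0],[0,0,0],[0,0,0],[0,0,0],[0,0,0],[0,0,0],[0,0,0],[0,0,0],[0,0,0],[0,0,0],[0,0,0]])

```text
clock: 8.15
position: [0.5226, -0.3852, 0.171]
eef_rot: [-3.141, -0.001, 1.721]
wrist_force: [0.4, 0.4, -3.6]
opening: 0.018
gripper_force: 49.0
```

```bash
python3 plan.py 0.5235 -0.386 0.06 1.72; python3 - <<'E'
from m import *
t=snap('top','top3'); s=snap('side','side3')
for n,d in(('t',t),('s',s)):
  for z,tag in((.058,'bar'),):
    for q in blobs(d,(290,190,345,225) if n=='t' else (285,180,345,230),(20,0,100),(60,65,255),30): print(n,tag,rect(plane(d,q,z)))
o=np.hstack([cv2.resize(d['color'][v:v+75,u:u+75,::-1],(400,400),interpolation=cv2.INTER_CUBIC) for d,u,v in((t,283,170),(s,278,165))]); cv2.imwrite('pics/c3.png',o)
E
```

```text
clock 8.15 pos [ 0.5226 -0.3852  0.171 ] rpy [-3.1412e+00 -1.0000e-03  1.7215e+00] open 0.018 F [ 0.4  0.4 -3.6] g 49.0
rot z units 0.02 | shift before rot [-0.03  0.03  3.7 ] | after rot [-0.03  0.03  3.7 ]
t bar (array([ 0.43898544, -0.11437784]), array([78.1, 42.3]), np.float64(-1.42))
s bar (array([ 0.43093967, -0.10165974]), array([97.7, 54. ]), np.float64(-1.417))
```

View pics/c3.png

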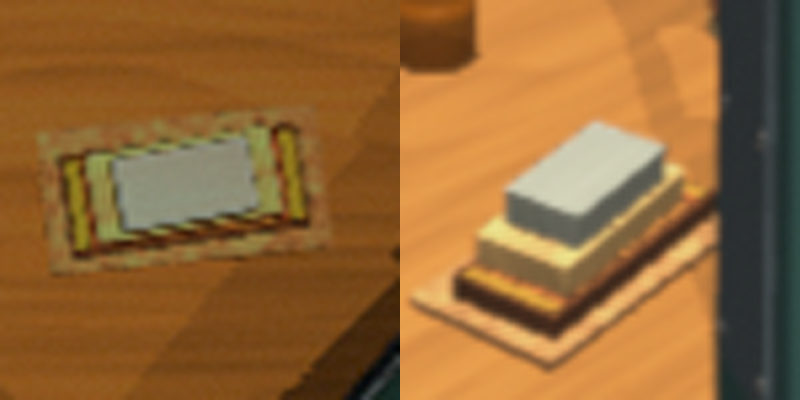

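Call:
arm_command(xyz=[[-0.03,0.03,0.3],[0,0,0.6],[0,0,0.7],[0,0,0.7],[0,0,0.6],[0,0,0.4],[0,0,0.3],[0,0,0.2],[0,0,0.1],[0,0,0.1],[0,0,0.05],[0,0,0],[0,0,0]], delta_rot=[[0,0,0],[0,0,0],[0,0,0],[0,0,0],[0,0,0],[0,0,0],[0,0,0],[0,0,0],[0,0,0],[0,0,0],[0,0,0],[0,0,0],[0,0,0]])

```text
clock: 9.55
position: [0.524, -0.3868, 0.0504]
eef_rot: [3.141, 0.001, 1.721]
wrist_force: [0.6, 0.3, -2.7]
opening: 0.018
gripper_force: 49.0
```

```bash
python3 plan.py 0.5235 -0.386 0.0466 1.72; python3 - <<'E'
from m import *
t=snap('top','top4'); s=snap('side','side4')
o=np.hstack([cv2.resize(d['color'][v:v+70,u:u+70,::-1],(400,400),interpolation=cv2.INTER_CUBIC) for d,u,v in((t,367,145),(s,310,125))]); cv2.imwrite('pics/c4.png',o)
E
```

```text
clock 9.55 pos [ 0.524  -0.3868  0.0504] rpy [3.141e+00 8.000e-04 1.721e+00] open 0.018 F [ 0.6  0.3 -2.7] g 49.0
rot z units 0.01 | shift before rot [ 0.03 -0.01  0.13] | after rot [ 0.03 -0.01  0.13]
```

View pics/c4.png

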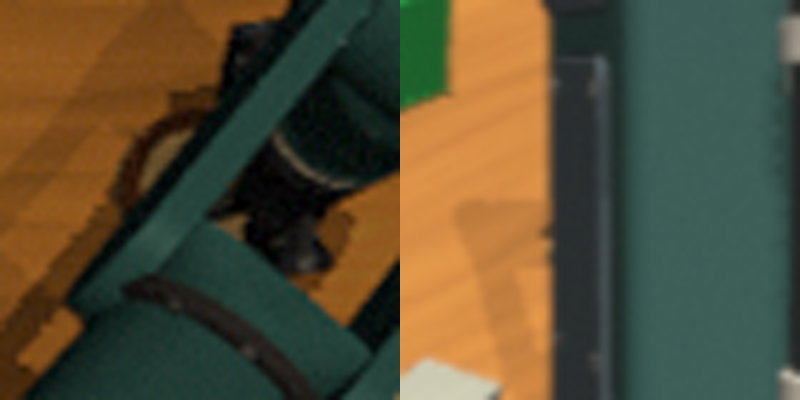

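Call:
arm_command(xyz=[[0,0,0.04],[0,0,0.03],[0,0,0.03],[0,0,0.03],[0,0,0],[0,0,0]], delta_rot=[[0,0,0],[0,0,0],[0,0,0],[0,0,0],[0,0,0],[0,0,0]])

```text
clock: 10.25
position: [0.5238, -0.3867, 0.0467]
eef_rot: [3.141, 0.001, 1.721]
wrist_force: [-1.4, 0.6, 1.9]
opening: 0.018
gripper_force: 49.4
```

Call:
arm_command(xyz=[[0,0,0],[0,0,0],[0,0,0],[0,0,0],[0,0,0],[0,0,0],[0,0,-0.1],[0,0,-0.3],[0,0,-0.5],[0,0,-0.7],[0,0,-0.8],[0,0,-0.8],[0,0,-0.6],[0,0,-0.3],[0,0,0]], delta_rot=[[0,0,0],[0,0,0],[0,0,0],[0,0,0],[0,0,0],[0,0,0],[0,0,0],[0,0,0],[0,0,0],[0,0,0],[0,0,0],[0,0,0],[0,0,0],[0,0,0],[0,0,0]], fingers=1)

```text
clock: 11.75
position: [0.5247, -0.3873, 0.1722]
eef_rot: [3.138, 0.004, 1.721]
wrist_force: [0.4, -0.1, -0.1]
opening: 0.0852
gripper_force: 0.0
```

```bash
python3 plan.py 0.439 -0.1144 0.041 1.72
```

```text
clock 11.75 pos [ 0.5247 -0.3873  0.1722] rpy [3.1382 0.0041 1.7211] open 0.0852 F [ 0.4 -0.1 -0.1] g 0.0
rot z units 0.01 | shift before rot [ 9.44 -1.48  4.33] | after rot [ 9.44 -1.49  4.33]
```

Call:
arm_command(xyz=[[0.4,-0.1,0],[0.7,-0.1,0],[0.8,-0.12,0],[0.8,-0.12,0],[0.8,-0.12,0],[0.8,-0.12,0],[0.8,-0.12,0],[0.8,-0.12,0],[0.8,-0.12,0],[0.8,-0.12,0],[0.8,-0.12,0],[0.6,-0.12,0],[0.4,-0.1,0],[0.14,0,0],[0,0,0]], delta_rot=[[0,0,0],[0,0,0],[0,0,0],[0,0,0],[0,0,0],[0,0,0],[0,0,0],[0,0,0],[0,0,0],[0,0,0],[0,0,0],[0,0,0],[0,0,0],[0,0,0],[0,0,0]])

```text
clock: 13.25
position: [0.437, -0.1132, 0.1689]
eef_rot: [3.141, 0.001, 1.722]
wrist_force: [0.7, -0.4, -0.1]
opening: 0.0856
gripper_force: 0.0
```

```bash
python3 plan.py 0.439 -0.1144 0.041 1.72;  python3 - <<'E'
from m import *
s=snap('side','side5');t=snap('top','top5')
for q in blobs(t,(375,155,430,205),(17,130,60),(28,255,255),10): print('knob',plane(t,q.mean(0)[None],.064),np.ptp(q,axis=0))
for q in blobs(t,(385,160,425,200),(25,60,90),(40,160,255),20): print('stand',rect(plane(t,q,.008)))
o=np.hstack([cv2.resize(d['color'][v:v+70,u:u+70,::-1],(400,400),interpolation=cv2.INTER_CUBIC) for d,u,v in((t,367,145),(s,310,125))]); cv2.imwrite('pics/c5.png',o)
E
```

```text
clock 13.25 pos [ 0.437  -0.1132  0.1689] rpy [3.1415e+00 5.0000e-04 1.7216e+00] open 0.0856 F [ 0.7 -0.4 -0.1] g 0.0
rot z units 0.02 | shift before rot [-0.05  0.06  4.26] | after rot [-0.05  0.06  4.26]
knob [[ 0.48583518 -0.42580516  0.064     ]] [16.75  5.5 ]
knob [[ 0.52211982 -0.3880461   0.064     ]] [6.5  6.75]
stand (array([ 0.52313092, -0.38549176]), array([67.3, 64.2]), np.float64(0.346))
```

View pics/c5.png

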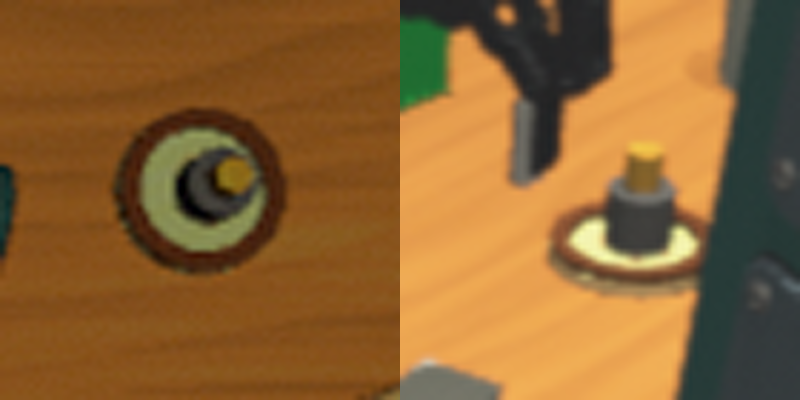

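Call:
arm_command(xyz=[[-0.05,0.06,0.4],[0,0,0.7],[0,0,0.7],[0,0,0.7],[0,0,0.6],[0,0,0.5],[0,0,0.3],[0,0,0.2],[0,0,0.1],[0,0,0.05],[0,0,0],[0,0,0]], delta_rot=[[0,0,0],[0,0,0],[0,0,0],[0,0,0],[0,0,0],[0,0,0],[0,0,0],[0,0,0],[0,0,0],[0,0,0],[0,0,0],[0,0,0]])

```text
clock: 14.55
position: [0.4394, -0.1147, 0.0421]
eef_rot: [3.14, 0.001, 1.721]
wrist_force: [-0.3, -0.1, 0.2]
opening: 0.0856
gripper_force: 0.0
```

Call:
arm_command(xyz=[[0,0,0],[0,0,0],[0,0,0],[0,0,0],[0,0,0],[0,0,0],[0,0,0],[0,0,0]], delta_rot=[[0,0,0],[0,0,0],[0,0,0],[0,0,0],[0,0,0],[0,0,0],[0,0,0],[0,0,0]], fingers=0, squeeze=70)

```text
clock: 15.35
position: [0.4399, -0.1147, 0.0423]
eef_rot: [3.139, 0.001, 1.721]
wrist_force: [2.4, 0.4, 5.0]
opening: 0.0399
gripper_force: 73.5
```

```bash
python3 plan.py 0.439 -0.1144 0.041 1.72; python3 -c "
from m import *
d=snap('side','side6')
cv2.imwrite('pics/c6.png',cv2.resize(d['color'][150:240,260:360,::-1],None,fx=6,fy=6,interpolation=cv2.INTER_CUBIC))"
```

```text
clock 15.35 pos [ 0.4399 -0.1147  0.0423] rpy [3.1393e+00 9.0000e-04 1.7210e+00] open 0.0399 F [2.4 0.4 5. ] g 73.5
rot z units 0.01 | shift before rot [ 0.02 -0.03  0.04] | after rot [ 0.02 -0.03  0.04]
```

View pics/c6.png

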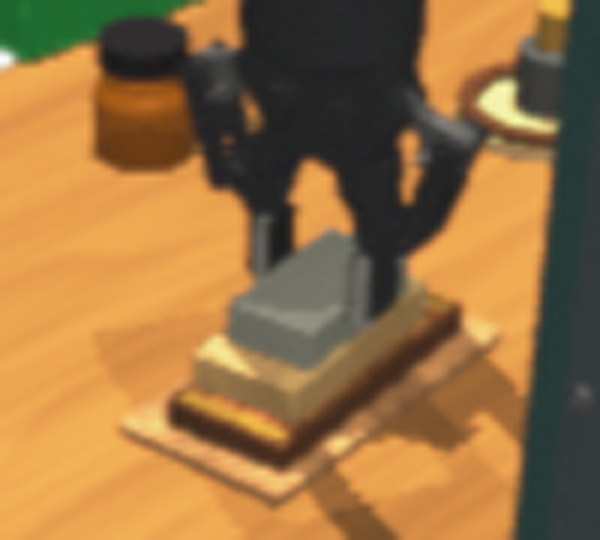

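Call:
arm_command(xyz=[[0,0,-0.05],[0,0,-0.1],[0,0,-0.2],[0,0,-0.4],[0,0,-0.6],[0,0,-0.6],[0,0,-0.6],[0,0,-0.4],[0,0,-0.2],[0,0,0]], delta_rot=[[0,0,0],[0,0,0],[0,0,0],[0,0,0],[0,0,0],[0,0,0],[0,0,0],[0,0,0],[0,0,0],[0,0,0]])

```text
clock: 16.4
position: [0.4393, -0.1147, 0.1368]
eef_rot: [3.14, 0.001, 1.721]
wrist_force: [-0.2, -0.4, -6.9]
opening: 0.0405
gripper_force: 72.4
```

```bash
python3 plan.py 0.447 0.1688 0.017 1.9386
```

```text
clock 16.4 pos [ 0.4393 -0.1147  0.1368] rpy [3.1402e+00 1.0000e-03 1.7211e+00] open 0.0405 F [-0.2 -0.4 -6.9] g 72.4
rot z units -2.49 | shift before rot [9.31 1.66 3.99] | after rot [8.73 3.63 3.99]
```

Call:
arm_command(xyz=[[0,0,0],[0,0,0],[0,0,0],[0,0,0],[0.3,0.1,0],[0.5,0.2,0],[0.7,0.3,0],[0.8,0.33,0],[0.8,0.33,0],[0.8,0.33,0],[0.8,0.33,0],[0.8,0.33,0],[0.8,0.33,0],[0.8,0.33,0],[0.7,0.3,0],[0.5,0.2,0],[0.3,0.15,0],[0.13,0.07,0],[0,0,0],[0,0,0]], delta_rot=[[0,0,-0.6],[0,0,-0.7],[0,0,-0.7],[0,0,-0.49],[0,0,0],[0,0,0],[0,0,0],[0,0,0],[0,0,0],[0,0,0],[0,0,0],[0,0,0],[0,0,0],[0,0,0],[0,0,0],[0,0,0],[0,0,0],[0,0,0],[0,0,0],[0,0,0]])

```text
clock: 18.4
position: [0.4463, 0.1684, 0.1357]
eef_rot: [-3.141, 0.001, 1.938]
wrist_force: [0.4, 0.0, -6.1]
opening: 0.0399
gripper_force: 72.3
```

```bash
python3 plan.py 0.447 0.1688 0.017 1.9386; python3 - <<'E'
from m import *
t=snap('top','top7')
for q in blobs(t,(290,185,345,225),(22,60,90),(42,160,255),30): print('caul',rect(plane(t,q,.038)))
for q in blobs(t,(195,170,260,235),(25,0,60),(60,65,255),30): print('bar',rect(plane(t,q,.058+.094)))
o=np.hstack([cv2.resize(t['color'][v:v+80,u:u+80,::-1],(400,400),interpolation=cv2.INTER_CUBIC) for u,v in((278,165),(190,165))]); cv2.imwrite('pics/c7.png',o)
E
```

```text
clock 18.4 pos [0.4463 0.1684 0.1357] rpy [-3.1409e+00  6.0000e-04  1.9376e+00] open 0.0399 F [ 0.4  0.  -6.1] g 72.3
rot z units -0.01 | shift before rot [0.01 0.03 3.96] | after rot [0.01 0.03 3.96]
caul (array([ 0.44180231, -0.11530173]), array([107.4,  53.2]), np.float64(-1.408))
```

View pics/c7.png

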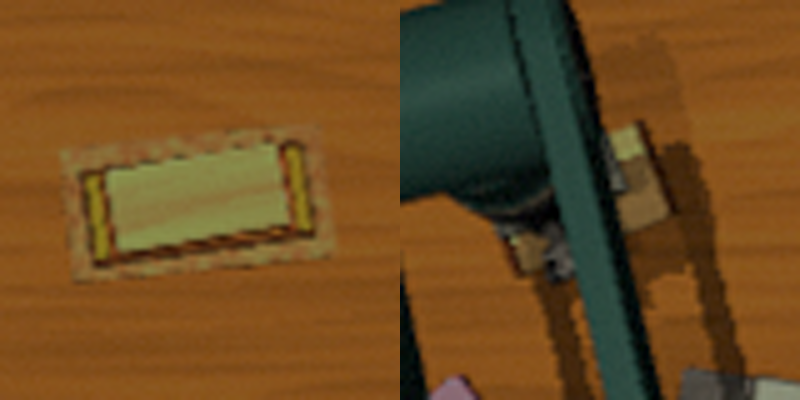

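Call:
arm_command(xyz=[[0.01,0.03,0.3],[0,0,0.6],[0,0,0.7],[0,0,0.7],[0,0,0.6],[0,0,0.4],[0,0,0.25],[0,0,0.15],[0,0,0.1],[0,0,0.05],[0,0,0],[0,0,0]], delta_rot=[[0,0,0],[0,0,0],[0,0,0],[0,0,0],[0,0,0],[0,0,0],[0,0,0],[0,0,0],[0,0,0],[0,0,0],[0,0,0],[0,0,0]])

```text
clock: 19.65
position: [0.4476, 0.1698, 0.021]
eef_rot: [3.14, 0.0, 1.938]
wrist_force: [-0.1, -0.0, -6.6]
opening: 0.0399
gripper_force: 72.2
```

```bash
python3 plan.py 0.447 0.1688 0.0143 1.9386; python3 -c "
from m import *
d=snap('side','side8')
cv2.imwrite('pics/c8.png',cv2.resize(d['color'][215:295,180:270,::-1],None,fx=6,fy=6,interpolation=cv2.INTER_CUBIC))"
```

```text
clock 19.65 pos [0.4476 0.1698 0.021 ] rpy [3.1404e+00 2.0000e-04 1.9384e+00] open 0.0399 F [-0.1 -0.  -6.6] g 72.2
rot z units -0.0 | shift before rot [-0.02 -0.03  0.22] | after rot [-0.02 -0.03  0.22]
```

View pics/c8.png

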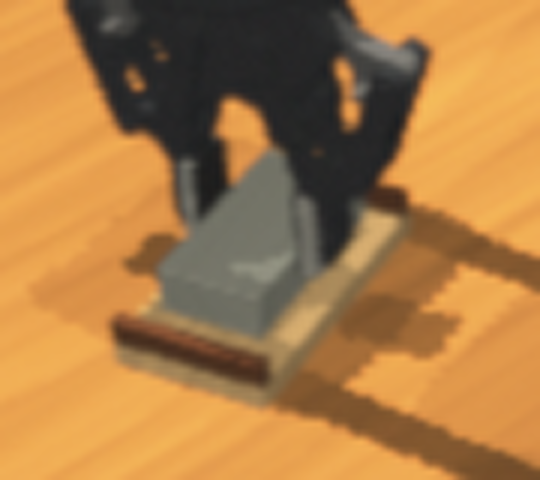

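Call:
arm_command(xyz=[[-0.02,-0.03,0.08],[0,0,0.05],[0,0,0.04],[0,0,0.03],[0,0,0.02],[0,0,0],[0,0,0]], delta_rot=[[0,0,0],[0,0,0],[0,0,0],[0,0,0],[0,0,0],[0,0,0],[0,0,0]])

```text
clock: 20.4
position: [0.4464, 0.1687, 0.0143]
eef_rot: [-3.141, 0.0, 1.938]
wrist_force: [-3.6, -1.1, 1.2]
opening: 0.0402
gripper_force: 73.2
```

Contact; release and lift.

Call:
arm_command(xyz=[[0,0,0],[0,0,0],[0,0,0],[0,0,0],[0,0,0],[0,0,-0.1],[0,0,-0.3],[0,0,-0.5],[0,0,-0.7],[0,0,-0.8],[0,0,-0.8],[0,0,-0.6],[0,0,-0.3],[0,0,0]], delta_rot=[[0,0,0],[0,0,0],[0,0,0],[0,0,0],[0,0,0],[0,0,0],[0,0,0],[0,0,0],[0,0,0],[0,0,0],[0,0,0],[0,0,0],[0,0,0],[0,0,0]], fingers=1)

```text
clock: 21.8
position: [0.4476, 0.169, 0.1388]
eef_rot: [3.138, 0.001, 1.938]
wrist_force: [0.1, 1.1, -0.0]
opening: 0.0853
gripper_force: 0.0
```

```bash
python3 plan.py 0.4418 -0.1153 0.022 1.734
```

```text
clock 21.8 pos [0.4476 0.169  0.1388] rpy [3.1377e+00 6.0000e-04 1.9384e+00] open 0.0853 F [ 0.1  1.1 -0. ] g 0.0
rot z units 2.34 | shift before rot [-8.77 -3.6   3.88] | after rot [-9.32 -1.74  3.89]
```

Call:
arm_command(xyz=[[0,0,0],[0,0,0],[0,0,0],[-0.3,-0.1,0],[-0.6,-0.1,0],[-0.8,-0.15,0],[-0.8,-0.15,0],[-0.8,-0.15,0],[-0.8,-0.15,0],[-0.8,-0.15,0],[-0.8,-0.15,0],[-0.8,-0.15,0],[-0.8,-0.15,0],[-0.8,-0.15,0],[-0.7,-0.14,0],[-0.4,-0.1,0],[-0.12,-0.05,0],[0,0,0]], delta_rot=[[0,0,0.8],[0,0,0.8],[0,0,0.74],[0,0,0],[0,0,0],[0,0,0],[0,0,0],[0,0,0],[0,0,0],[0,0,0],[0,0,0],[0,0,0],[0,0,0],[0,0,0],[0,0,0],[0,0,0],[0,0,0],[0,0,0]])

```text
clock: 23.6
position: [0.4371, -0.1161, 0.1364]
eef_rot: [-3.141, -0.001, 1.734]
wrist_force: [-0.1, 0.8, -0.0]
opening: 0.0855
gripper_force: 0.0
```

```bash
python3 plan.py 0.4418 -0.1153 0.022 1.734; python3 - <<'E'
from m import *
t=snap('top','top9')
for q in blobs(t,(205,185,248,225),(25,0,90),(70,55,255),30): print('bar',rect(plane(t,q,.030)))
E
```

```text
clock 23.6 pos [ 0.4371 -0.1161  0.1364] rpy [-3.1409e+00 -7.0000e-04  1.7338e+00] open 0.0855 F [-0.1  0.8 -0. ] g 0.0
rot z units -0.0 | shift before rot [-0.    0.16  3.81] | after rot [-0.    0.16  3.81]
bar (array([0.44471884, 0.16753835]), array([78. , 42.8]), np.float64(-1.203))
```

Call:
arm_command(xyz=[[0,0.16,0.4],[0,0,0.6],[0,0,0.7],[0,0,0.6],[0,0,0.5],[0,0,0.4],[0,0,0.3],[0,0,0.2],[0,0,0.1],[0,0,0],[0,0,0]], delta_rot=[[0,0,0],[0,0,0],[0,0,0],[0,0,0],[0,0,0],[0,0,0],[0,0,0],[0,0,0],[0,0,0],[0,0,0],[0,0,0]])

```text
clock: 24.75
position: [0.4428, -0.1156, 0.0234]
eef_rot: [3.14, 0.001, 1.734]
wrist_force: [-0.0, 0.1, 1.0]
opening: 0.0857
gripper_force: 0.0
```

Call:
arm_command(xyz=[[0,0,0],[0,0,0],[0,0,0],[0,0,0],[0,0,0],[0,0,0],[0,0,0],[0,0,0]], delta_rot=[[0,0,0],[0,0,0],[0,0,0],[0,0,0],[0,0,0],[0,0,0],[0,0,0],[0,0,0]], fingers=0, squeeze=40)

```text
clock: 25.55
position: [0.4429, -0.1156, 0.0235]
eef_rot: [3.14, 0.001, 1.734]
wrist_force: [-0.3, -0.9, 5.8]
opening: 0.0509
gripper_force: 43.8
```

Call:
arm_command(xyz=[[0,0,-0.05],[0,0,-0.1],[0,0,-0.2],[0,0,-0.4],[0,0,-0.6],[0,0,-0.7],[0,0,-0.7],[0,0,-0.5],[0,0,-0.25],[0,0,0],[0,0,0]], delta_rot=[[0,0,0],[0,0,0],[0,0,0],[0,0,0],[0,0,0],[0,0,0],[0,0,0],[0,0,0],[0,0,0],[0,0,0],[0,0,0]])

```text
clock: 26.65
position: [0.4419, -0.1152, 0.1274]
eef_rot: [-3.141, -0.0, 1.734]
wrist_force: [0.0, 0.1, -1.0]
opening: 0.0512
gripper_force: 43.1
```

```bash
python3 plan.py 0.631 0.0045 0.0135 1.8816
```

```text
clock 26.65 pos [ 0.4419 -0.1152  0.1274] rpy [-3.1409e+00 -3.0000e-04  1.7342e+00] open 0.0512 F [ 0.   0.1 -1. ] g 43.1
rot z units -1.69 | shift before rot [2.91 6.87 3.79] | after rot [1.87 7.22 3.79]
```

Call:
arm_command(xyz=[[0,0,0],[0,0,0],[0,0,0],[0.1,0.3,0],[0.1,0.5,0],[0.2,0.7,0],[0.2,0.8,0],[0.2,0.8,0],[0.2,0.8,0],[0.2,0.8,0],[0.2,0.8,0],[0.2,0.7,0],[0.15,0.5,0],[0.1,0.3,0],[0.02,0.22,0],[0,0,0],[0,0,0]], delta_rot=[[0,0,-0.5],[0,0,-0.6],[0,0,-0.59],[0,0,0],[0,0,0],[0,0,0],[0,0,0],[0,0,0],[0,0,0],[0,0,0],[0,0,0],[0,0,0],[0,0,0],[0,0,0],[0,0,0],[0,0,0],[0,0,0]])

```text
clock: 28.35
position: [0.631, 0.0041, 0.1276]
eef_rot: [-3.141, 0.0, 1.881]
wrist_force: [-0.5, -0.6, -1.7]
opening: 0.0507
gripper_force: 43.1
```

```bash
python3 plan.py 0.631 0.0045 0.0135 1.8816; python3 - <<'E'
from m import *
t=snap('top','top10'); s=snap('side','side10')
for n,z in(('frag',.020),):
    q=blobs(t,(290,185,345,225),(20,110,70),(30,255,255),8)
    for c in q: print('gilt',rect(plane(t,c,z)))
np.random.seed(0)
o=np.hstack([cv2.resize(d['color'][v:v+80,u:u+80,::-1],(400,400),interpolation=cv2.INTER_CUBIC) for d,u,v in((t,278,165),(s,190,150))]); cv2.imwrite('pics/c10.png',o)
E
```

```text
clock 28.35 pos [0.631  0.0041 0.1276] rpy [-3.1409e+00  1.0000e-04  1.8813e+00] open 0.0507 F [-0.5 -0.6 -1.7] g 43.1
rot z units -0.0 | shift before rot [0.01 0.   3.8 ] | after rot [0.01 0.   3.8 ]
gilt (array([ 0.4069552 , -0.15548627]), array([22.3, 11.1]), np.float64(-1.461))
gilt (array([ 0.41081607, -0.19314494]), array([15.5, 11.6]), np.float64(1.556))
gilt (array([ 0.42219113, -0.05569568]), array([33.7,  9.5]), np.float64(0.113))
gilt (array([ 0.44744638, -0.18064796]), array([52.5, 10. ]), np.float64(0.127))
```

View pics/c10.png

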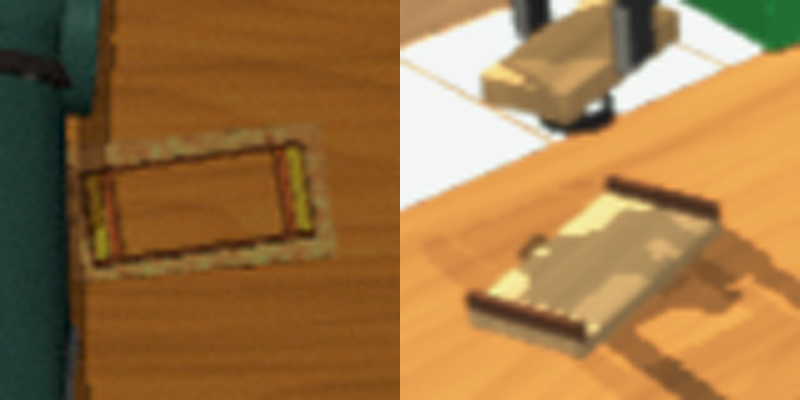

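Call:
arm_command(xyz=[[0.01,0,0.3],[0,0,0.6],[0,0,0.7],[0,0,0.6],[0,0,0.5],[0,0,0.4],[0,0,0.25],[0,0,0.15],[0,0,0.08],[0,0,0.05],[0,0,0.05],[0,0,0.04],[0,0,0],[0,0,0]], delta_rot=[[0,0,0],[0,0,0],[0,0,0],[0,0,0],[0,0,0],[0,0,0],[0,0,0],[0,0,0],[0,0,0],[0,0,0],[0,0,0],[0,0,0],[0,0,0],[0,0,0]])

```text
clock: 29.85
position: [0.6314, 0.0046, 0.0164]
eef_rot: [3.141, 0.0, 1.882]
wrist_force: [0.2, -0.2, -0.5]
opening: 0.051
gripper_force: 43.1
```

```bash
python3 plan.py 0.631 0.0045 0.0135 1.8816
```

```text
clock 29.85 pos [0.6314 0.0046 0.0164] rpy [3.1413e+00 2.0000e-04 1.8817e+00] open 0.051 F [ 0.2 -0.2 -0.5] g 43.1
rot z units 0.0 | shift before rot [ 0.   -0.01  0.1 ] | after rot [ 0.   -0.01  0.1 ]
```

Call:
arm_command(xyz=[[0,0,0.04],[0,0,0.03],[0,0,0.03],[0,0,0],[0,0,0]], delta_rot=[[0,0,0],[0,0,0],[0,0,0],[0,0,0],[0,0,0]])

```text
clock: 30.35
position: [0.6313, 0.0046, 0.0136]
eef_rot: [3.141, 0.0, 1.882]
wrist_force: [-0.7, 0.9, 2.5]
opening: 0.0514
gripper_force: 43.4
```

Contact; release, lift.

Call:
arm_command(xyz=[[0,0,0],[0,0,0],[0,0,0],[0,0,0],[0,0,0],[0,0,-0.1],[0,0,-0.3],[0,0,-0.5],[0,0,-0.7],[0,0,-0.8],[0,0,-0.8],[0,0,-0.6],[0,0,-0.3],[0,0,0]], delta_rot=[[0,0,0],[0,0,0],[0,0,0],[0,0,0],[0,0,0],[0,0,0],[0,0,0],[0,0,0],[0,0,0],[0,0,0],[0,0,0],[0,0,0],[0,0,0],[0,0,0]], fingers=1)

```text
clock: 31.75
position: [0.6325, 0.0045, 0.1393]
eef_rot: [3.137, 0.002, 1.882]
wrist_force: [-0.2, -0.3, 0.4]
opening: 0.0854
gripper_force: 0.0
```

```bash
python3 plan.py 0.435 -0.118 0.005 1.72; python3 - <<'E'
from m import *
t=load('top10')
# fragment: gilt bands by yellow-green hue, brighter
for lo in((22,150,70),(24,130,70),(20,170,90)):
    for c in blobs(t,(290,185,345,225),lo,(34,255,255),6): print(lo,rect(plane(t,c,.02)))
# corners read from the crop (scale 5): L-top, R-top, R-bottom, L-bottom
px=np.array([[83,174],[302,141],[316,236],[97,266]])/5+[278,165]-.4
P=plane(t,px,.02); print(P[:,:2].round(4).tolist()); print(rect(P),P.mean(0))
E
```

```text
clock 31.75 pos [0.6325 0.0045 0.1393] rpy [3.1368e+00 2.1000e-03 1.8817e+00] open 0.0854 F [-0.2 -0.3  0.4] g 0.0
rot z units 1.85 | shift before rot [-1.87 -7.54  4.45] | after rot [-3.05 -7.14  4.45]
(22, 150, 70) (array([ 0.41734747, -0.05645725]), array([22.6,  8.1]), np.float64(0.091))
(22, 150, 70) (array([ 0.44727951, -0.180243  ]), array([51. ,  7.7]), np.float64(0.124))
(24, 130, 70) (array([ 0.4159068 , -0.05680869]), array([19.3,  6.1]), np.float64(0.098))
(24, 130, 70) (array([ 0.43837656, -0.18064653]), array([31.5,  5.2]), np.float64(0.169))
(20, 170, 90) (array([ 0.42219113, -0.05569568]), array([33.7,  9.5]), np.float64(0.113))
(20, 170, 90) (array([ 0.44744638, -0.18064796]), array([52.5, 10. ]), np.float64(0.127))
[[0.4585, -0.0465], [0.4771, -0.183], [0.4177, -0.19], [0.4011, -0.0541]]
(array([ 0.43835629, -0.11865732]), array([137.8,  59.8]), np.float64(-1.439)) [ 0.43857899 -0.11840053  0.02      ]
```

```bash
python3 plan.py 0.4385 -0.1185 0.005 1.70
```

```text
clock 31.75 pos [0.6325 0.0045 0.1393] rpy [3.1368e+00 2.1000e-03 1.8817e+00] open 0.0854 F [-0.2 -0.3  0.4] g 0.0
rot z units 2.08 | shift before rot [-1.92 -7.43  4.45] | after rot [-3.22 -6.96  4.45]
```

Call:
arm_command(xyz=[[0,0,0],[0,0,0],[0,0,0],[-0.12,-0.3,0],[-0.3,-0.5,0],[-0.3,-0.7,0],[-0.4,-0.8,0],[-0.4,-0.8,0],[-0.4,-0.8,0],[-0.4,-0.8,0],[-0.3,-0.8,0],[-0.3,-0.7,0],[-0.2,-0.5,0],[-0.1,-0.26,0],[0,0,0],[0,0,0]], delta_rot=[[0,0,0.6],[0,0,0.8],[0,0,0.68],[0,0,0],[0,0,0],[0,0,0],[0,0,0],[0,0,0],[0,0,0],[0,0,0],[0,0,0],[0,0,0],[0,0,0],[0,0,0],[0,0,0],[0,0,0]])

```text
clock: 33.35
position: [0.437, -0.118, 0.1362]
eef_rot: [3.141, -0.0, 1.7]
wrist_force: [0.3, 0.7, -0.5]
opening: 0.0855
gripper_force: 0.0
```

```bash
python3 plan.py 0.4385 -0.1185 0.005 1.70; python3 - <<'E'
from m import *
t=snap('top','top11'); s=snap('side','side11')
for q in blobs(t,(240,115,310,175),(22,60,90),(42,160,255),100): print('caul@.028',rect(plane(t,q,.028)))
for b,l,z in(((195,170,265,225),((15,60,100),(36,175,255)),.028),):
  pass
# fragment long edges/ends in side view : gilt band nearest
for c in blobs(s,(270,185,350,235),(18,150,120),(34,255,255),4): print('s gilt',rect(plane(s,c,.02)))
for c in blobs(t,(290,185,345,225),(20,150,70),(34,255,255),4): print('t gilt',rect(plane(t,c,.02)))
E
```

```text
clock 33.35 pos [ 0.437  -0.118   0.1362] rpy [ 3.1409e+00 -1.0000e-04  1.7004e+00] open 0.0855 F [ 0.3  0.7 -0.5] g 0.0
rot z units 0.0 | shift before rot [-0.02  0.04  4.37] | after rot [-0.02  0.04  4.37]
caul@.028 (array([0.62622009, 0.00468089]), array([127.6,  72.3]), np.float64(-1.26))
s gilt (array([0.40297583, 0.00219682]), array([15.1,  6.9]), np.float64(-1.435))
s gilt (array([0.45609534, 0.00108344]), array([72.1, 32.2]), np.float64(-0.76))
s gilt (array([ 0.43251071, -0.05340643]), array([50.4,  8.3]), np.float64(0.113))
s gilt (array([ 0.39375784, -0.19771426]), array([24.6,  6.8]), np.float64(-1.533))
s gilt (array([ 0.44877667, -0.17955087]), array([48.3,  9.9]), np.float64(0.035))
s gilt (array([ 0.45841364, -0.2003956 ]), array([26.3, 11.5]), np.float64(1.511))
t gilt (array([ 0.43952606, -0.05425329]), array([33.6,  9.4]), np.float64(0.05))
```

Call:
arm_command(xyz=[[0,0.05,0.4],[0,0.02,0.6],[0,0,0.7],[0,0,0.7],[0,0,0.6],[0,0,0.5],[0,0,0.4],[0,0,0.2],[0,0,0.15],[0,0,0.1],[0,0,0],[0,0,0]], delta_rot=[[0,0,0],[0,0,0],[0,0,0],[0,0,0],[0,0,0],[0,0,0],[0,0,0],[0,0,0],[0,0,0],[0,0,0],[0,0,0],[0,0,0]])

```text
clock: 34.65
position: [0.4392, -0.1181, 0.0063]
eef_rot: [3.14, 0.001, 1.7]
wrist_force: [0.9, 0.1, 0.1]
opening: 0.0854
gripper_force: 0.0
```

Call:
arm_command(xyz=[[0,0,0],[0,0,0],[0,0,0],[0,0,0],[0,0,0],[0,0,0],[0,0,0]], delta_rot=[[0,0,0],[0,0,0],[0,0,0],[0,0,0],[0,0,0],[0,0,0],[0,0,0]], fingers=0, squeeze=40)

```text
clock: 35.35
position: [0.4394, -0.1181, 0.0066]
eef_rot: [3.14, 0.001, 1.7]
wrist_force: [-0.9, 0.9, 5.6]
opening: 0.0585
gripper_force: 44.3
```

Gripped at 58.5 mm (60 mm, with the same bias as before). Lift.

Call:
arm_command(xyz=[[0,0,-0.05],[0,0,-0.1],[0,0,-0.2],[0,0,-0.4],[0,0,-0.6],[0,0,-0.7],[0,0,-0.7],[0,0,-0.6],[0,0,-0.4],[0,0,-0.2],[0,0,0],[0,0,0]], delta_rot=[[0,0,0],[0,0,0],[0,0,0],[0,0,0],[0,0,0],[0,0,0],[0,0,0],[0,0,0],[0,0,0],[0,0,0],[0,0,0],[0,0,0]])

```text
clock: 36.55
position: [0.4382, -0.1176, 0.1235]
eef_rot: [-3.14, -0.001, 1.7]
wrist_force: [-0.3, 0.7, -1.0]
opening: 0.0589
gripper_force: 43.7
```

```bash
python3 plan.py 0.515 0.3705 0.0166 1.381; python3 - <<'E'
from m import *
s=snap('side','side12'); z=.02+.1186-.0066
for c in blobs(s,(240,110,350,235),(18,150,90),(34,255,255),4): print('s gilt',c.mean(0).round(1),rect(plane(s,c,z)))
cv2.imwrite('pics/c12.png',cv2.resize(s['color'][90:240,70:340,::-1],None,fx=2.9,fy=2.9,interpolation=cv2.INTER_CUBIC))
E
```

```text
clock 36.55 pos [ 0.4382 -0.1176  0.1235] rpy [-3.1404e+00 -6.0000e-04  1.7001e+00] open 0.0589 F [-0.3  0.7 -1. ] g 43.7
rot z units 3.66 | shift before rot [15.8   4.64  3.57] | after rot [16.46 -0.55  3.57]
s gilt [290.1 233.2] (array([0.29695789, 0.11612806]), array([15.8,  8.9]), np.float64(1.26))
s gilt [263.6 227.9] (array([0.34521304, 0.13588983]), array([97.3, 40.6]), np.float64(-1.556))
s gilt [344.7 202.9] (array([ 0.29300601, -0.04777749]), array([21.6, 15. ]), np.float64(-1.533))
s gilt [340.4 198.9] (array([ 0.30746536, -0.05076498]), array([16.5,  8.9]), np.float64(1.423))
s gilt [347.6 194.8] (array([ 0.30712347, -0.07554162]), array([19.2,  8.8]), np.float64(-0.738))
s gilt [330.8 192.5] (array([ 0.34108234, -0.05621804]), array([46.8, 11.3]), np.float64(1.501))
s gilt [278.6 188.9] (array([0.43443433, 0.01083487]), array([19.5, 10.1]), np.float64(-1.509))
s gilt [343.2 186.5] (array([ 0.33776193, -0.09710263]), array([15.3,  6.1]), np.float64(1.512))
s gilt [300.2 177.8] (array([ 0.43570502, -0.05930063]), array([50.8,  7.8]), np.float64(0.156))
```

View pics/c12.png

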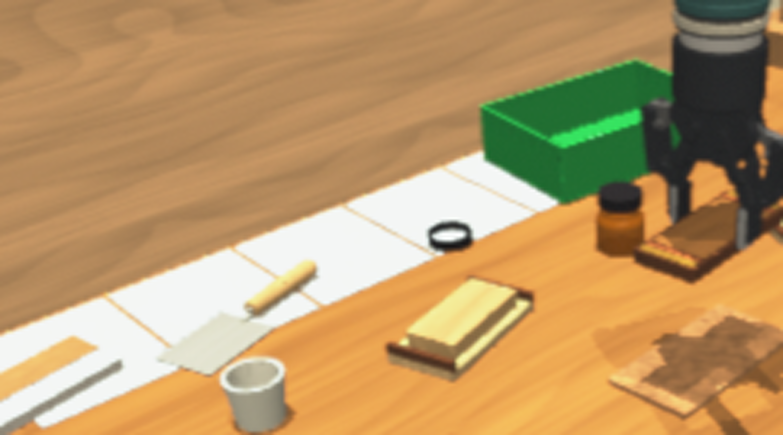

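Call:
arm_command(xyz=[[0,0,0],[0,0,0],[0,0,0],[0,0,0],[0,0,0],[0.3,0,0],[0.5,0,0],[0.7,-0.05,0],[0.8,-0.05,0],[0.8,-0.05,0],[0.8,-0.05,0],[0.8,-0.05,0],[0.8,-0.05,0],[0.8,-0.05,0],[0.8,-0.05,0],[0.8,-0.05,0],[0.8,-0.05,0],[0.8,-0.05,0],[0.8,-0.05,0],[0.8,0,0]], delta_rot=[[0,0,0.6],[0,0,0.8],[0,0,0.9],[0,0,0.8],[0,0,0.56],[0,0,0],[0,0,0],[0,0,0],[0,0,0],[0,0,0],[0,0,0],[0,0,0],[0,0,0],[0,0,0],[0,0,0],[0,0,0],[0,0,0],[0,0,0],[0,0,0],[0,0,0]])

```text
clock: 38.6
position: [0.4831, 0.2141, 0.1233]
eef_rot: [-3.14, 0.001, 1.382]
wrist_force: [0.4, -0.1, -0.8]
opening: 0.0589
gripper_force: 43.7
```

Call:
arm_command(xyz=[[0.8,0,0],[0.8,0,0],[0.8,0,0],[0.8,0,0],[0.7,0,0],[0.6,0,0],[0.5,0,0],[0.36,0,0],[0,0,0],[0,0,0]], delta_rot=[[0,0,0],[0,0,0],[0,0,0],[0,0,0],[0,0,0],[0,0,0],[0,0,0],[0,0,0],[0,0,0],[0,0,0]])

```text
clock: 39.6
position: [0.5141, 0.3702, 0.1238]
eef_rot: [-3.141, 0.001, 1.381]
wrist_force: [0.5, -0.8, -1.7]
opening: 0.0584
gripper_force: 43.7
```

```bash
python3 plan.py 0.515 0.3705 0.0166 1.381; python3 - <<'E'
from m import *
t=snap('top','top13'); s=snap('side','side13'); z=.02+observe()['position'][2]-.0066
for n,d,b in(('t',t,(110,150,215,215)),('s',s,(50,180,200,320))):
  for c in blobs(d,b,(17,150,90),(34,255,255),6): print(n,'gilt',c.mean(0).round(1),rect(plane(d,c,z)))
E
```

```text
clock 39.6 pos [0.5141 0.3702 0.1238] rpy [-3.1412e+00  1.1000e-03  1.3810e+00] open 0.0584 F [ 0.5 -0.8 -1.7] g 43.7
rot z units 0.0 | shift before rot [0.02 0.03 3.57] | after rot [0.02 0.03 3.57]
t gilt [166.  194.6] (array([0.46361319, 0.32155569]), array([15. , 12.1]), np.float64(-0.015))
t gilt [170.4 183.1] (array([0.49837308, 0.30989081]), array([46.5, 10.3]), np.float64(-0.124))
t gilt [182.1 187.9] (array([0.48504779, 0.27570792]), array([76.4, 14.7]), np.float64(-0.193))
t gilt [175.4 186.5] (array([0.48810056, 0.29461819]), array([71.6, 12.5]), np.float64(-0.234))
s gilt [113.8 317.5] (array([0.33164297, 0.45816968]), array([38.5, 11. ]), np.float64(0.782))
s gilt [167.4 300.9] (array([0.30261139, 0.38356094]), array([17.2,  7.7]), np.float64(1.495))
s gilt [192.4 270.9] (array([0.33518689, 0.31714981]), array([18.3, 15. ]), np.float64(1.169))
s gilt [150.9 264.5] (array([0.39994977, 0.35615201]), array([12.1,  9.5]), np.float64(1.065))
s gilt [195.6 256.1] (array([0.36325415, 0.28698233]), array([17.3,  7.1]), np.float64(-1.54))
s gilt [172.2 253. ] (array([0.40051868, 0.31219928]), array([18.5,  5.5]), np.float64(-1.543))
s gilt [ 76.1 252.8] (array([0.52528021, 0.43427786]), array([52.5,  8.6]), np.float64(-0.19))
s gilt [162.7 246.7] (array([0.42842352, 0.31444519]), array([32.3, 14.3]), np.float64(1.562))
s gilt [144.8 229.8] (array([0.50113651, 0.30998947]), array([51.6,  8.6]), np.float64(-0.207))
s gilt [129.2 221.9] (array([0.54597217, 0.31888022]), array([29.4, 13.8]), np.float64(-1.481))
```

Call:
arm_command(xyz=[[0,0.03,0.3],[0,0,0.6],[0,0,0.7],[0,0,0.6],[0,0,0.5],[0,0,0.3],[0,0,0.2],[0,0,0.1],[0,0,0.06],[0,0,0.05],[0,0,0],[0,0,0]], delta_rot=[[0,0,0],[0,0,0],[0,0,0],[0,0,0],[0,0,0],[0,0,0],[0,0,0],[0,0,0],[0,0,0],[0,0,0],[0,0,0],[0,0,0]])

```text
clock: 40.9
position: [0.5155, 0.3705, 0.0224]
eef_rot: [3.141, -0.001, 1.381]
wrist_force: [0.2, 0.6, -0.2]
opening: 0.0585
gripper_force: 43.7
```

```bash
python3 plan.py 0.515 0.3705 0.0166 1.381
```

```text
clock 40.9 pos [0.5155 0.3705 0.0224] rpy [ 3.1408e+00 -6.0000e-04  1.3808e+00] open 0.0585 F [ 0.2  0.6 -0.2] g 43.7
rot z units -0.0 | shift before rot [-0.   -0.02  0.19] | after rot [-0.   -0.02  0.19]
```

Call:
arm_command(xyz=[[0,0,0.06],[0,0,0.05],[0,0,0.03],[0,0,0.03],[0,0,0.02],[0,0,0],[0,0,0]], delta_rot=[[0,0,0],[0,0,0],[0,0,0],[0,0,0],[0,0,0],[0,0,0],[0,0,0]])

```text
clock: 41.6
position: [0.5152, 0.3703, 0.0167]
eef_rot: [3.141, -0.0, 1.381]
wrist_force: [-1.1, -1.1, 3.1]
opening: 0.0588
gripper_force: 44.0
```

Call:
arm_command(xyz=[[0,0,0],[0,0,0],[0,0,0],[0,0,0],[0,0,0],[0,0,-0.1],[0,0,-0.3],[0,0,-0.5],[0,0,-0.7],[0,0,-0.8],[0,0,-0.8],[0,0,-0.8],[0,0,-0.6],[0,0,-0.3],[0,0,0],[0,0,0]], delta_rot=[[0,0,0],[0,0,0],[0,0,0],[0,0,0],[0,0,0],[0,0,0],[0,0,0],[0,0,0],[0,0,0],[0,0,0],[0,0,0],[0,0,0],[0,0,0],[0,0,0],[0,0,0],[0,0,0]], fingers=1)

```text
clock: 43.2
position: [0.515, 0.3702, 0.1629]
eef_rot: [-3.141, 0.0, 1.381]
wrist_force: [0.2, 0.4, -0.9]
opening: 0.0853
gripper_force: 0.0
```

Call:
arm_command(xyz=[[-0.5,0,0],[-0.8,0,0],[-0.8,0,0],[-0.8,0,0],[-0.8,0,0],[-0.8,0,0],[-0.8,0,0],[-0.8,0,0],[-0.8,0,0],[-0.5,0,0],[0,0,0],[0,0,0]], delta_rot=[[0,0,0],[0,0,0],[0,0,0],[0,0,0],[0,0,0],[0,0,0],[0,0,0],[0,0,0],[0,0,0],[0,0,0],[0,0,0],[0,0,0]])

```text
clock: 44.4
position: [0.4731, 0.1523, 0.1628]
eef_rot: [-3.141, -0.0, 1.38]
wrist_force: [0.2, -0.1, 0.3]
opening: 0.0853
gripper_force: 0.0
```

```bash
python3 - <<'E'
from m import *
t=snap('top','top14'); s=snap('side','side14')
for c in blobs(s,(60,255,190,320),(17,150,90),(28,255,255),6):
    r=rect(plane(s,c,.03))
    if r[1][0]>40: print('gilt',r)
a=cv2.resize(t['color'][115:235,120:430,::-1],None,fx=2.58,fy=2.58,interpolation=cv2.INTER_CUBIC)[:,:799]
b=cv2.resize(s['color'][155:330,70:370,::-1],None,fx=1.65,fy=1.65,interpolation=cv2.INTER_CUBIC)
b=cv2.copyMakeBorder(b,0,0,0,799-b.shape[1],cv2.BORDER_CONSTANT); cv2.imwrite('pics/c14.png',np.vstack([a,b]))
E
```

```text
gilt (array([0.52676831, 0.43480423]), array([53. ,  8.5]), np.float64(-0.182))
gilt (array([0.50241232, 0.308104  ]), array([53.3, 13.1]), np.float64(-0.192))
```

View pics/c14.png

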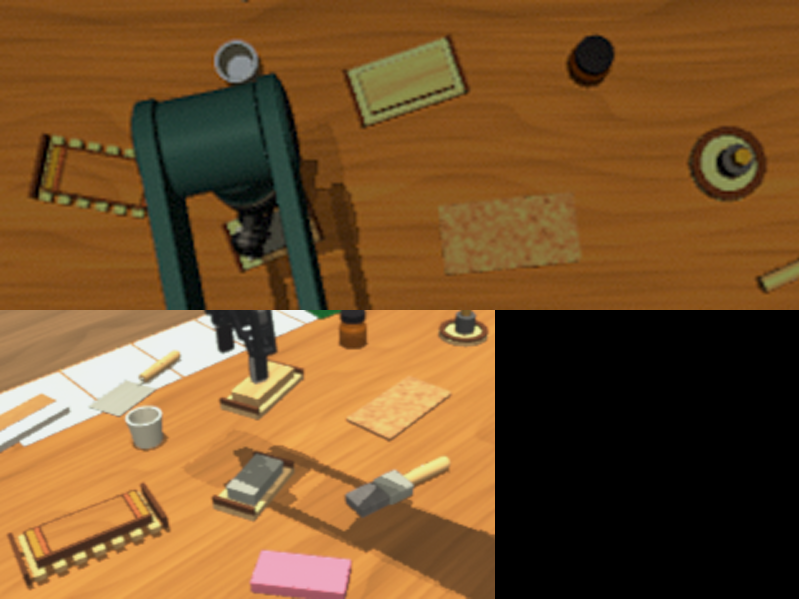

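The picture shows all four things centred in their places. The fragment on the rack is midway between its gilt bands at (0.5146, 0.3715), against the rack centre of (0.515, 0.3708). The jar has not moved from crop pixel (592, 60), and the gripper is clear of everything.

```bash
python3 -c "
from rig import close_job
print(close_job())"
```

```text
the job is handed in; nothing more can be done
None
```

I took the stack apart from the top down and set the weight, bar, caul and fragment each in its own place. The last pictures show them centred, released and at rest with the jar untouched; the job was handed in soon after 44 s on the clock, and no verdict came back.

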